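# Wedge the seized foot of a rocking bench lathe

### The job

The small lathe rocks because its front right foot is seized short of the bench. Slide the wooden wedge, thin end first, along the bench under that foot until it jams tight and takes about 10 N to push further, no harder, so that the lathe is neither shifted nor heaved up. Then let go, press down on the lug above that foot with about 10 N to prove that the lathe no longer rocks, and leave the wedge tight in place.

Things in the scene. Friction and masses are not known exactly. Their poses are not given: they have to be found in the camera images.
- lathe: Green bench lathe, 4.2 kg, loose on the bench, 135 (its x) x 254 (y) x 134 mm. Origin on the bench under its middle; +x points to its back, away from the robot, +y to its tall headstock end. Rubber pad feet 25 mm across at (52,105), (-52,105), (52,-105) mm carry it; the fourth, at front right (-52,-105), hangs short. Pushed sideways, it slides only above about 20 N.
- short_foot (a point): Point on the bench right below the axis of the short foot; axes as the lathe's. The foot is a 25 mm round pad; its underside is 5 to 17 mm above the bench, differently each time and not measured. The casting over it starts 15.5 mm in front of this point (-x), underside 34 mm above the bench; bench free in front. About 4 N down on this corner rocks the lathe.
- foot_corner (a point): Point on the flat top of the front right lug, right above the short foot's axis, 48 mm above the bench; axes as the lathe's. The place to press: flat and free for 15 mm in front, 18 mm behind and 21 mm to either side. Behind it the ways rise to 68 mm and the tailstock to 118 mm above the bench.
- wedge_grip (a point): Grip point of the loose hardwood wedge (pale, thick end dipped blue), in its hand half, 10 mm above its underside, where it is 21 mm thick. Its x points to the thin end, y across, z up. Wedge 150 x 24 mm, 45 g; flat below, top slopes evenly from 3 mm at the thin end to 25.5 mm at the thick end. Thin end 122 mm ahead of this point, thick end 28 mm behind.
- wedge_tip (a point): Middle of the wedge's thin end, on its underside. Friction of wedge, pads and bench is about 0.6, so the wedge stays where it jams. From its first touch of the foot, the force needed to push it on climbs from almost nothing to 15 N within some 3 to 10 mm.
- sanding_block_mid (a point): Bystander: cork sanding block 56 x 90 x 26 mm, centre.
- driver_mid (a point): Bystander: yellow screwdriver 121 mm long, 12 mm thick, centre.
- glue_mid (a point): Bystander: white and blue glue bottle 24 x 33 x 90 mm, standing; centre.
- paint_mid (a point): Bystander: orange paint bottle with black cap, 27 mm across, 60 mm tall, standing; centre.

How it is judged:
On the way, in this order (a step that is already met when the one before it is completed fails the run):
1. the wedge lies flat on the bench under the short foot and is jammed: it bears on the foot with at least 2.5 N, and the lathe stays level (contact force between wedge and lathe above 2.5 N and angle between wedge_grip's own z axis and vertical below 0.05 rad and angle between lathe's own z axis and vertical below 0.012 rad and horizontal distance between wedge_grip and foot_corner below 0.127 m), for 0.2 s.
2. with the wedge bearing, the lug above the short foot is pressed with at least 4 N and the lathe does not rock (contact force between each of the fingers, wedge and lathe above 4 N and horizontal distance between the grasp point and foot_corner below 0.04 m and angle between lathe's own z axis and vertical below 0.012 rad), for 0.2 s.
At the end, for the whole second after the job is handed in: The wedge lies flat (within 3 degrees) under the short foot and still bears on it with more than 1.5 N, the lathe stands level within 0.7 degrees and within 3 mm of where it stood, everything at rest (contact force between wedge and lathe above 1.5 N and angle between wedge_grip's own z axis and vertical below 0.05 rad and horizontal distance between wedge_grip and foot_corner below 0.127 m and angle between lathe's own z axis and vertical below 0.012 rad and distance of lathe from where it was at the start of the episode below 0.003 m and linear speed of lathe below 0.01 m/s); the robot touches nothing.
It fails at once if the wedge is overdriven: more than 11 N between wedge and foot while nobody presses on the lathe (contact force between wedge and lathe above 11 N and contact force between the fingers and lathe below 0.5 N).
It fails at once if the lathe is struck or pressed with more than 35 N (contact force between the arm and lathe above 35 N).
It fails at once if the lathe is rocked or heaved by more than 1.7 degrees (angle between lathe's own z axis and vertical above 0.03 rad).
It fails at once if the lathe is shoved more than 8 mm (distance of lathe from where it was at the start of the episode above 0.008 m).
It fails at once if a bystander is moved more than 30 mm (distance of any of sanding_block_mid, driver_mid, glue_mid, paint_mid from where it was at the start of the episode above 0.03 m).
It also fails if it takes over 66 s, if anything falls off the work surface, if the arm or the gripper's body presses on something with over 40 N, if the wrist force passes 120 N, or if a joint passes its speed limit or range.

### The arm

A 6-joint arm with a two-finger parallel gripper is mounted at the origin on a cart in front of the work surface, level with it; the furniture and walls round the work are solid. World frame = base frame: x ahead of the robot, y to its left, z up, the work surface at z = 0. Lengths are in m, angles in rad, forces in N, time in s.
With the tool pointing down it reaches from about 0.35 to 0.775 m from the base axis. Payload 5.5 kg.
Tool frame: the origin (TCP) lies midway between the tips of the shut fingers; the grasp point (between the pads) lies 19 mm behind it; z points along the fingers, y is the line along which they close (so a half turn about z gives the same grasp; the last joint's range is limited). The gripper opens to 85 mm and grips with 20 to 120 N. Pads are 22 mm wide; open, the fingers measure 114 mm over their backs; the gripper's body (76 mm by 85 mm) begins 54 mm behind the grasp point. The pads swing forward as they close: fully open they stand 13 mm farther back than shut.
Start: joints at [0.962, 0.313, 0.046, 1.304, 0, 1.431], TCP at [0.26, 0.513, 0.231] pointing down, gripper open.
Joint ranges: [-2.76, 2.76], [-0.86, 1.69], [-1.03, 1.26], [-2.2, 2.34], [-1.47, 1.5], [-3.14, 3.14]. Speed limits (rad/s): [2.57, 2.57, 3.14, 3.14, 3.14, 3.14].

### API

Orientations are given as a unit quaternion [w, x, y, z].
In Python, from workcell import telemetry, imaging, env gives the robot as it stands. The module is installed in compiled form; this text tells all that it offers.
- The arm moves only by the tool step_arm, never from a script. Its argument "moves" is a list of rows, each a list of 3 entries, a list of its own where there are three numbers: the shift along the tool's x, y, z in mm, then the turn, a rotation vector about the tool's x, y, z in rad, then the finger opening in mm, from 0 to 85.4. A call has 1 to 8 rows; each row is the pose to reach, as a shift and turn from the pose commanded when the call began, along the tool's axes at that moment; what a row does not reach only later rows make up. A row lasts 1/12 s, in which the tool goes at most 41.7 mm and 7.16 degrees, less where a joint would pass 70% of its speed; a pose out of reach is approached as far as the arm can. A call with a gripper value outside its range is refused whole. The fingers move at their own pace and stop on an object; "grip_force" is the grip in N (left out, the last holds). Time passes only in rows, so rows that repeat a pose let the fingers close. It gives the time, the measured TCP pose, the force, the opening and the grip force at its end, in the units of the state.
- telemetry.get_state(): the state, without advancing time (a new reading comes with each control period).
- imaging.read_camera(name): name is "side" or "top" or "wrist"; returns the picture (400x640x3 uint8, red, green, blue); there is no depth.
- imaging.camera_params(name): a dict with "camera_matrix" (3x3 intrinsics, pixels), "D" ([k1, k2, p1, p2, k3] as OpenCV has them; the pictures are not rectified), "pose" (4x4, takes a point from camera to world coordinates). Camera axes: x right, y up, looking along -z (the intrinsics and any distortion apply to the point x, -y, -z); pixel columns grow to the right and rows downward; lengths in m; the calibration is good to about 2 mm. A picture is of the moment at which its call begins: read the wrist's pose just before it. camera_params takes no time and is no camera call; for the wrist camera it gives the pose at the moment of the call.
- env.hand_in(): hands the job in; it is judged then, once.
The state is a dict: "clock": time; "joint_pos": joint angles; "qvel": joint speeds; "tau": joint torques, N m; "tcp_pos": TCP position; "orientation": TCP orientation; "wrist_force": force on the tool from outside, world axes, zero at the start; "ft_torque": the same for the moment, N m; "finger_gap": finger opening in m; "grip_force": force on a finger pad.
Only numpy, scipy, OpenCV 4.12 (cv2) and the standard library are available. Lean on these libraries where they do the work, as an engineer would, in place of code of your own. Each camera call takes 0.05 s, during which the arm holds its last target. There are 200 camera calls.

## Working session

There is one attempt and no reset: what is moved stays moved. The work goes in short steps, Python scripts to look and compute and a tool call to move; the robot and the scene stay as the last step left them, time stands still between calls to the robot, and variables do not carry over. Pictures are saved under pics/ and viewed, at most 10 in all, crops included, and the job is handed in when it is done.

Besides the shell and the picture viewer there is one more tool, called after "Call:" in YAML: its name, and indented under it one key for each argument. step_arm: Moves the arm, as the interface text tells. Its arguments: {"type":"object","properties":{"moves":{"type":"array"},"grip_force":{"type":"number"}},"required":["moves"]}

```bash
mkdir -p pics
cat > h.py <<'E'
import numpy as np, cv2
from workcell import telemetry, imaging, env
from scipy.spatial.transform import Rotation as R
def rays(name,px,P=None):
    P=P or imaging.camera_params(name)
    K=np.array(P["camera_matrix"],float);D=np.array(P["D"],float);T=np.array(P["pose"])
    u=cv2.undistortPoints(np.array(px,float).reshape(-1,1,2),K,D).reshape(-1,2)
    d=np.c_[u[:,0],-u[:,1],-np.ones(len(u))]@T[:3,:3].T
    return T[:3,3],d
def plane(name,px,z,P=None):
    o,d=rays(name,px,P); return o+d*((z-o[2])/d[:,2])[:,None]
def proj(name,pts,P=None):
    P=P or imaging.camera_params(name);T=np.array(P["pose"])
    c=(np.array(pts,float).reshape(-1,3)-T[:3,3])@T[:3,:3]; c=c*[1,-1,-1]
    return cv2.projectPoints(c,np.zeros(3),np.zeros(3),np.array(P["camera_matrix"],float),np.array(P["D"],float))[0].reshape(-1,2)
def save(n,im): cv2.imwrite(f"pics/{n}.png",im[:,:,::-1])
def state():
    s=telemetry.get_state(); print({k:np.round(s[k],4).tolist() for k in ("clock","tcp_pos","orientation","wrist_force","finger_gap","grip_force","joint_pos")}); return s
E
python3 - <<'E'
from h import *
for n in ("top","side"):
    im=imaging.read_camera(n); save(n+"0",im); print(n,np.round(imaging.camera_params(n)["pose"],3).tolist())
state()
E
```

```text
top [[0.015, 0.98, -0.197, 0.305], [-1.0, 0.01, -0.027, -0.299], [-0.024, 0.197, 0.98, 1.075], [0.0, 0.0, 0.0, 1.0]]
side [[-0.874, 0.194, -0.446, 0.079], [-0.485, -0.394, 0.781, 0.445], [-0.024, 0.898, 0.438, 0.499], [0.0, 0.0, 0.0, 1.0]]
{'clock': 0.1, 'tcp_pos': [0.2596, 0.5126, 0.2305], 'orientation': [-0.0003, 0.2323, 0.9727, -0.0008], 'wrist_force': [-0.1026, 0.4748, 0.4681], 'finger_gap': 0.0856, 'grip_force': 0.0, 'joint_pos': [0.9624, 0.314, 0.0451, 1.3036, -0.0, 1.4312]}
```

View pics/top0.png

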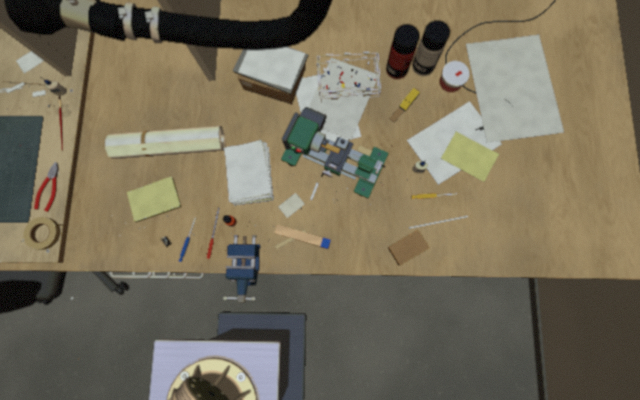

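View pics/side0.png

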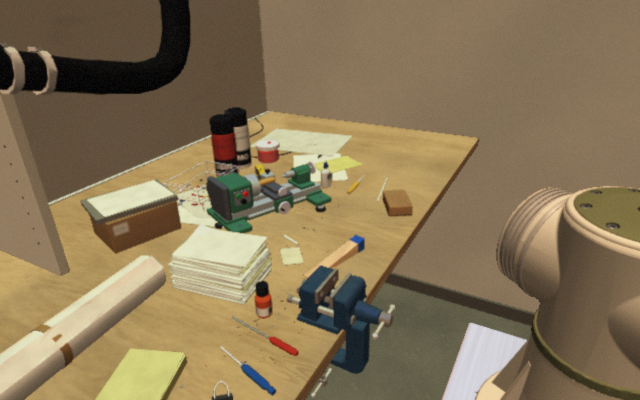

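The top view shows the lathe at about (335,155), with its headstock upper left and its front-right lug near (368,188). The wedge is at about (303,237): blue end (326,243), thin end around (276,230). The side view shows the same layout, with the wedge behind the vise.

Run:
```python
from h import *
a=cv2.imread("pics/top0.png"); b=cv2.imread("pics/side0.png")
c=cv2.resize(a[95:260,260:430],None,fx=4.6,fy=3.6*1,interpolation=cv2.INTER_CUBIC) if 0 else cv2.resize(a[98:258,265:405],None,fx=3.7,fy=3.7,interpolation=cv2.INTER_CUBIC)
cv2.imwrite("pics/topc.png",c)
d=cv2.resize(b[150:280,200:400],None,fx=4,fy=4,interpolation=cv2.INTER_CUBIC); cv2.imwrite("pics/sidec.png",d)
print(np.round(plane("top",[[326,243],[276,230],[368,188],[294,156],[305,120],[385,152]],0.0),3).tolist())
```

```text
[[0.399, -0.276, 0.0], [0.432, -0.142, 0.0], [0.549, -0.387, 0.0], [0.637, -0.184, 0.0], [0.743, -0.212, 0.0], [0.651, -0.434, 0.0]]
```

View pics/topc.png

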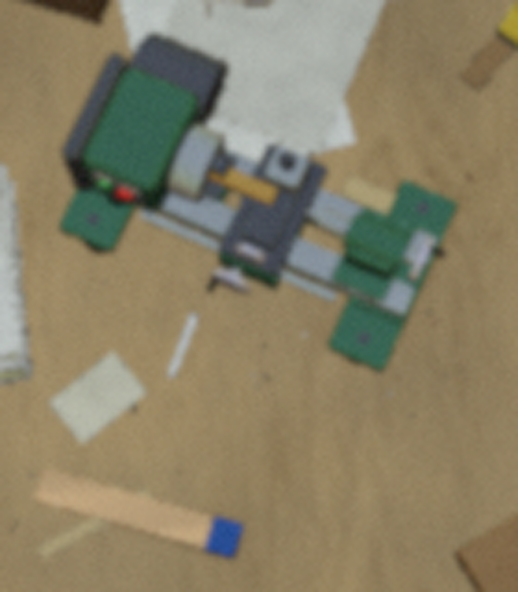

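View pics/sidec.png

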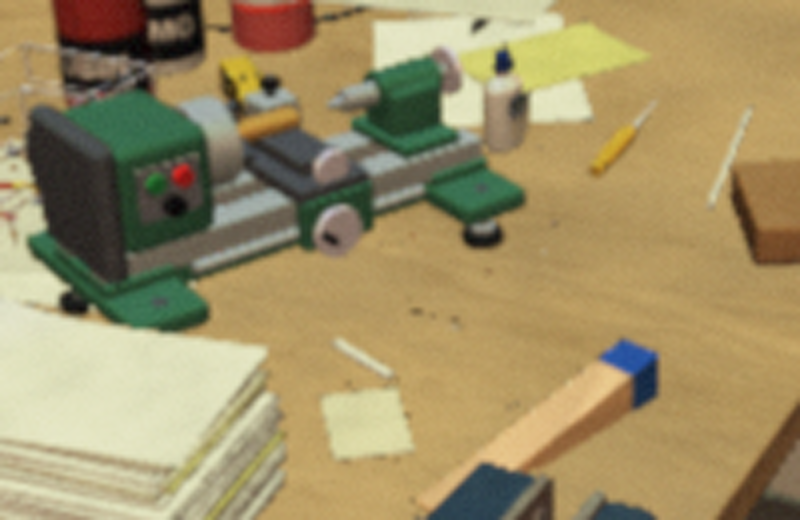

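The crops show the lug bolts in the top crop at front right (363,340), back right (424,208) and front left (93,217). The wedge is plainly outlined from (40,487) to its blue end at (225,537), and the paths in front of the short foot are clear.

Run:
```python
from h import *
im=cv2.imread("pics/top0.png"); 
t=lambda x,y:(265+(x+.5)/3.7-.5,98+(y+.5)/3.7-.5)
q=plane("top",[t(363,340),t(424,208),t(93,217)],0.048); print("bolts",q.round(4).tolist())
print(np.linalg.norm(q[1]-q[0]),np.linalg.norm(q[2]-q[0]))
ax=q[1]-q[0]; ay=q[2]-q[0]; print("yaw",np.degrees(np.arctan2(ax[1],ax[0])),np.degrees(np.arctan2(-ay[0],ay[1])))
b=b=cv2.imread("pics/side0.png"); s=lambda x,y:(200+(x+.5)/4-.5,150+(y+.5)/4-.5)
q2=plane("side",[s(483,188),s(159,302)],0.048); print("side bolts",q2.round(4).tolist())
hsv=cv2.cvtColor(im,cv2.COLOR_BGR2HSV)
blue=cv2.inRange(hsv,(108,140,60),(125,255,255)); 
print(hsv[235,295],hsv[225,310],hsv[243,326])
m=np.zeros_like(blue); m[225:255,300:340]=blue[225:255,300:340]
pts=cv2.findNonZero(m); r=cv2.minAreaRect(pts); print("blue",r,len(pts))
g=cv2.bilateralFilter(im,5,30,3)
lab=cv2.cvtColor(im,cv2.COLOR_BGR2LAB).astype(int)
ref=lab[235,300]; dm=(np.abs(lab-ref)*[0.6,1,1]).sum(2)<16
w=np.zeros_like(blue); w[222:252,270:335]=(dm[222:252,270:335]*255)|m[222:252,270:335]
w=cv2.morphologyEx(w,cv2.MORPH_OPEN,np.ones((3,3),np.uint8))
cs=max(cv2.findContours(w,cv2.RETR_EXTERNAL,cv2.CHAIN_APPROX_NONE)[0],key=cv2.contourArea)
r=cv2.minAreaRect(cs); print("wedge",r); bx=cv2.boxPoints(r); print(bx.tolist(), plane("top",bx,0.012).round(4).tolist())
c=cv2.resize(im[215:260,260:340],None,fx=8,fy=8,interpolation=cv2.INTER_CUBIC)
cv2.drawContours(c,[((cs-[260,215])*8+4).astype(int)],-1,(0,255,0),1); cv2.imwrite("pics/wc.png",c)
```

```text
bolts [[0.5337, -0.3695, 0.048], [0.63, -0.413, 0.048], [0.6216, -0.1779, 0.048]]
0.1056736488690991 0.21085264446048363
yaw -24.312575288479948 -24.639641431987283
side bolts [[0.5344, -0.3672, 0.048], [0.6199, -0.1749, 0.048]]
[ 18  87 185] [ 19  86 151] [109 188 148]
blue ((325.0, 243.0), (8.0, 6.0), 90.0) 51
wedge ((297.364013671875, 234.75196838378906), (47.519996643066406, 10.920000076293945), 16.26020622253418)
[[273.0256042480469, 233.34075927734375], [276.0832214355469, 222.85757446289062], [321.7024230957031, 236.16317749023438], [318.6448059082031, 246.6463623046875]] [[0.4215, -0.1362, 0.012], [0.4494, -0.1432, 0.012], [0.4157, -0.2643, 0.012], [0.3883, -0.2568, 0.012]]
```

View pics/wc.png

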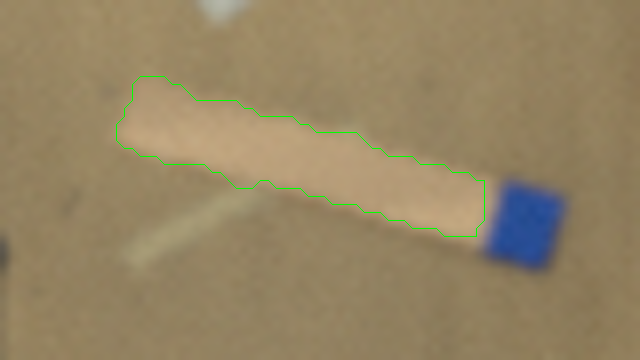

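The wedge's thin-end edge runs (134,78)–(118,142) and its thick-end top edge (566,197)–(547,268) in this crop (8x, origin (260,215)).

Run:
```python
from h import *
t=lambda x,y:(260+(x+.5)/8-.5,215+(y+.5)/8-.5)
a=plane("top",[t(135,78),t(118,142)],0.003).mean(0); b=plane("top",[t(566,197),t(547,268)],0.0255).mean(0)
d=(a-b)[:2];L=np.linalg.norm(d);d/=L; yaw=np.arctan2(d[1],d[0])
mid=(a+b)[:2]/2; grip=mid-d*47   *1e-3
print("tip",a,"end",b,"L",L,"yaw",np.degrees(yaw),"grip",grip)
s=state(); q=s["orientation"]; Rt=R.from_quat([q[1],q[2],q[3],q[0]]).as_matrix(); print(Rt.round(3))
print("shift mm",(Rt.T@(np.r_[grip,0.12]-s["tcp_pos"])*1e3).round(1))
# tool yaw: tool x along wedge x up to half turn
for k in (0,180):
    dy=(np.degrees(yaw-np.arctan2(Rt[1,0],Rt[0,0]))+k+180)%360-180; print("yaw turn world",dy,"tool z turn",-np.radians(dy))
foot=np.array([.534,-.3685]);f=np.array([np.cos(np.radians(-24.5)),np.sin(np.radians(-24.5))])
print("pregrip (tip 45 before foot axis)",foot-f*(.045+.122))
```

```text
tip [ 0.43598229 -0.14056757  0.003     ] end [ 0.39532605 -0.28420821  0.0255    ] L 0.14928350070353802 yaw 74.19629416364378 grip [ 0.40285408 -0.25761131]
{'clock': 0.1, 'tcp_pos': [0.2596, 0.5126, 0.2305], 'orientation': [-0.0003, 0.2323, 0.9727, -0.0008], 'wrist_force': [-0.1026, 0.4748, 0.4681], 'finger_gap': 0.0856, 'grip_force': 0.0, 'joint_pos': [0.9624, 0.314, 0.0451, 1.3036, -0.0, 1.4312]}
[[-0.892  0.452 -0.001]
 [ 0.452  0.892 -0.001]
 [ 0.    -0.002 -1.   ]]
shift mm [-475.9 -622.2  111.4]
yaw turn world -78.9430409555124 tool z turn 1.3778159862104218
yaw turn world 101.0569590444876 tool z turn -1.7637766673793713
pregrip (tip 45 before foot axis) [ 0.38203647 -0.29924623]
```

Call:
step_arm:
  moves:
    - [[-300,-190,0],[0,0,0.6],85]
    - [[-300,-190,0],[0,0,0.6],85]
    - [[-300,-190,0],[0,0,0.6],85]
    - [[-300,-190,0],[0,0,0.6],85]
    - [[-300,-190,0],[0,0,0.6],85]
    - [[-300,-190,0],[0,0,0.6],85]
    - [[-300,-190,0],[0,0,0.6],85]
    - [[-300,-190,0],[0,0,0.6],85]

```text
clock: 0.77
tcp_pos: [0.4308, 0.2247, 0.2311]
orientation: [-0.0, 0.509, 0.861, -0.0]
wrist_force: [-0.0, -0.0, -0.4]
finger_gap: 0.0851
grip_force: 0.0
```

```bash
cat >> h.py <<'E'
def to(x,y,z,yaw):
    s=telemetry.get_state(); q=s["orientation"]; r=R.from_quat([q[1],q[2],q[3],q[0]])
    c,n=np.cos(np.radians(yaw)),np.sin(np.radians(yaw))
    tgt=R.from_matrix(np.array([[c,n,0],[n,-c,0],[0,0,-1]]))
    print("shift",(r.inv().apply(np.array([x,y,z])-s["tcp_pos"])*1e3).round(1).tolist(),"turn",(r.inv()*tgt).as_rotvec().round(3).tolist())
E
python3 - <<'E'
from h import *
state(); to(.403,-.2576,.15,74.2)
E
```

```text
{'clock': 0.7667, 'tcp_pos': [0.4308, 0.2247, 0.2311], 'orientation': [-0.0001, 0.5092, 0.8606, -0.0001], 'wrist_force': [-0.0091, -0.022, -0.3962], 'finger_gap': 0.0851, 'grip_force': 0.0, 'joint_pos': [0.3154, 0.1411, -0.1757, 1.2543, 0.0001, 1.384]}
shift [-409.4, -256.5, 81.1] turn [-0.0, -0.0, 0.778]
```

Call:
step_arm:
  moves:
    - [[-410,-256,20],[0,0,0.778],85]
    - [[-410,-256,20],[0,0,0.778],85]
    - [[-410,-256,20],[0,0,0.778],85]
    - [[-410,-256,20],[0,0,0.778],85]
    - [[-410,-256,20],[0,0,0.778],85]
    - [[-410,-256,20],[0,0,0.778],85]
    - [[-410,-256,20],[0,0,0.778],85]
    - [[-410,-256,20],[0,0,0.778],85]

```text
clock: 1.43
tcp_pos: [0.4109, -0.1077, 0.2173]
orientation: [-0.0, 0.798, 0.603, 0.0]
wrist_force: [0.7, 0.1, 0.7]
finger_gap: 0.0852
grip_force: 0.0
```

Run:
```python
from h import *
to(.403,-.2576,.16,74.2)
```

```text
shift [-146.4, 33.5, 57.3] turn [0.0, -0.0, -0.002]
```

Call:
step_arm:
  moves:
    - [[-146,33,57],[0,0,0],60]
    - [[-146,33,57],[0,0,0],60]
    - [[-146,33,57],[0,0,0],60]
    - [[-146,33,57],[0,0,0],60]
    - [[-146,33,57],[0,0,0],60]
    - [[-146,33,57],[0,0,0],60]

```text
clock: 1.93
tcp_pos: [0.4026, -0.2563, 0.1591]
orientation: [-0.002, 0.799, 0.602, -0.0]
wrist_force: [0.3, 0.4, -0.3]
finger_gap: 0.0601
grip_force: 0.0
```

Run:
```python
from h import *
state(); P=imaging.camera_params("wrist"); print(np.round(P["pose"],3).tolist()); im=imaging.read_camera("wrist"); save("w1",im)
to(.403,-.2576,.10,74.2)
d=np.array([np.cos(np.radians(74.2)),np.sin(np.radians(74.2))]);g=np.array([.403,-.2576])
print(proj("wrist",[np.r_[g+d*.122,.003],np.r_[g-d*.028,.0255],np.r_[g,.021]],P).round(1).tolist())
```

```text
{'clock': 1.9333, 'tcp_pos': [0.4026, -0.2563, 0.1591], 'orientation': [-0.0015, 0.7987, 0.6017, -0.0002], 'wrist_force': [0.3173, 0.4203, -0.3093], 'finger_gap': 0.0601, 'grip_force': 0.0, 'joint_pos': [-0.7355, 0.1644, -0.3288, 1.0807, 0.0002, 1.1149]}
[[0.961, 0.265, 0.078, 0.423], [-0.276, 0.924, 0.265, -0.19], [-0.002, -0.276, 0.961, 0.302], [0.0, 0.0, 0.0, 1.0]]
shift [-2.3, 0.8, 59.8] turn [-0.002, -0.002, -0.002]
[[319.2, 62.9], [319.7, 215.5], [319.6, 188.3]]
```

View pics/w1.png

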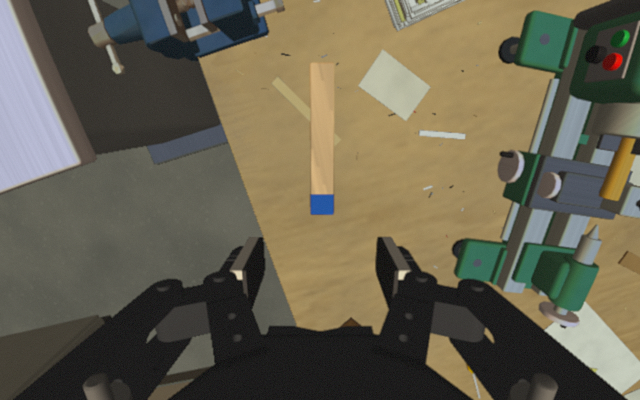

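The wrist view confirms the wedge: tip (322,62), thick end (322,214), within 1 mm of the prediction. The front-right lug bolt shows at (479,262) and the front-left one at (545,41). I'll flip the hand half a turn so the wrist camera stays on the robot's side while pushing.

Call:
step_arm:
  moves:
    - [[-2,1,20],[0,0,-0.12],60]
    - [[-2,1,20],[0,0,-0.24],60]
    - [[-2,1,20],[0,0,-0.36],60]
    - [[-2,1,20],[0,0,-0.48],60]
    - [[-2,1,20],[0,0,-0.6],60]
    - [[-2,1,20],[0,0,-0.72],60]
    - [[-2,1,20],[0,0,-0.84],60]
    - [[-2,1,20],[0,0,-0.96],60]

```text
clock: 2.65
tcp_pos: [0.4046, -0.2558, 0.1413]
orientation: [0.0, 0.425, 0.905, 0.0]
wrist_force: [0.7, -0.3, -0.6]
finger_gap: 0.0597
grip_force: 0.0
```

Call:
step_arm:
  moves:
    - [[0,0,0],[0,0,-0.12],60]
    - [[0,0,0],[0,0,-0.24],60]
    - [[0,0,0],[0,0,-0.36],60]
    - [[0,0,0],[0,0,-0.48],60]
    - [[0,0,0],[0,0,-0.6],60]
    - [[0,0,0],[0,0,-0.72],60]
    - [[0,0,0],[0,0,-0.84],60]
    - [[0,0,0],[0,0,-0.96],60]

```text
clock: 3.32
tcp_pos: [0.4046, -0.2558, 0.1413]
orientation: [0.0, -0.041, 0.999, -0.0]
wrist_force: [-0.4, 0.2, -0.6]
finger_gap: 0.06
grip_force: 0.0
```

Call:
step_arm:
  moves:
    - [[0,0,0],[0,0,-0.12],60]
    - [[0,0,0],[0,0,-0.24],60]
    - [[0,0,0],[0,0,-0.36],60]
    - [[0,0,0],[0,0,-0.48],60]
    - [[0,0,0],[0,0,-0.6],60]
    - [[0,0,0],[0,0,-0.72],60]
    - [[0,0,0],[0,0,-0.84],60]
    - [[0,0,0],[0,0,-0.96],60]

```text
clock: 3.98
tcp_pos: [0.4046, -0.2558, 0.1413]
orientation: [0.0, -0.498, 0.867, -0.0]
wrist_force: [0.7, -0.3, -0.3]
finger_gap: 0.0596
grip_force: 0.0
```

Run:
```python
from h import *
state(); to(.404,-.2576,.06,254.2); to(.404,-.2576,.004,254.2)
```

```text
{'clock': 3.9833, 'tcp_pos': [0.4046, -0.2558, 0.1413], 'orientation': [0.0003, -0.4977, 0.8674, -0.0002], 'wrist_force': [0.7155, -0.3157, -0.2663], 'finger_gap': 0.0596, 'grip_force': 0.0, 'joint_pos': [-0.7319, 0.1771, -0.3597, 1.0335, 0.0004, -1.7738]}
shift [1.9, -0.3, 81.3] turn [-0.001, 0.0, -0.253]
shift [1.9, -0.3, 137.3] turn [-0.001, 0.0, -0.253]
```

Call:
step_arm:
  moves:
    - [[2,0,35],[0,0,-0.12],60]
    - [[2,0,70],[0,0,-0.253],60]
    - [[2,0,100],[0,0,-0.253],60]
    - [[2,0,120],[0,0,-0.253],60]
    - [[2,0,130],[0,0,-0.253],60]
    - [[2,0,136],[0,0,-0.253],60]
    - [[2,0,136],[0,0,-0.253],60]

```text
clock: 4.57
tcp_pos: [0.4032, -0.2583, 0.0043]
orientation: [0.0, -0.6, 0.8, 0.0]
wrist_force: [0.4, 0.2, -0.5]
finger_gap: 0.0598
grip_force: 0.0
```

Call:
step_arm:
  grip_force: 40
  moves:
    - [[0,0,0],[0,0,0],35]
    - [[0,0,0],[0,0,0],28]
    - [[0,0,0],[0,0,0],18]
    - [[0,0,0],[0,0,0],18]
    - [[0,0,0],[0,0,0],18]
    - [[0,0,0],[0,0,0],18]
    - [[0,0,0],[0,0,0],18]

```text
clock: 5.15
tcp_pos: [0.4042, -0.2602, 0.006]
orientation: [0.0, -0.6, 0.8, -0.001]
wrist_force: [-1.1, 1.4, 5.7]
finger_gap: 0.0231
grip_force: 40.2
```

Run:
```python
from h import *
state(); P=imaging.camera_params("wrist"); im=imaging.read_camera("wrist"); save("w2",im)
f=np.array([np.cos(np.radians(-24.5)),np.sin(np.radians(-24.5))]);g=np.array([.534,-.3685])-f*.170
to(*g,.05,155.5)
# refine lathe from w1
```

```text
{'clock': 5.15, 'tcp_pos': [0.4042, -0.2602, 0.006], 'orientation': [0.0005, -0.5996, 0.8003, -0.0015], 'wrist_force': [-1.0546, 1.4258, 5.6757], 'finger_gap': 0.0231, 'grip_force': 40.2487, 'joint_pos': [-0.7393, 0.3268, -0.5445, 0.6964, 0.0004, -2.0254]}
shift [43.4, 13.2, -44.0] turn [-0.003, 0.002, 1.714]
```

View pics/w2.png

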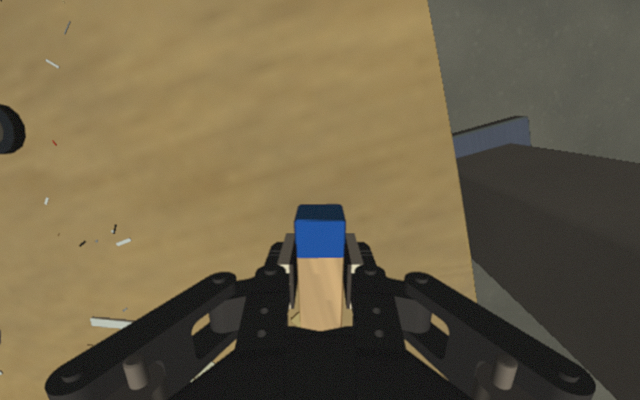

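Wedge is gripped centrally, with its blue end at (320,230) between the pads. Next: lift, swing in line with the lathe's x axis, and check.

Call:
step_arm:
  moves:
    - [[0,0,-15],[0,0,0],18]
    - [[0,0,-30],[0,0,0],18]
    - [[22,6,-40],[0,0,0],18]
    - [[43,13,-40],[0,0,0.1],18]
    - [[43,13,-40],[0,0,0.2],18]
    - [[43,13,-40],[0,0,0.3],18]
    - [[43,13,-40],[0,0,0.4],18]
    - [[43,13,-40],[0,0,0.5],18]

```text
clock: 5.87
tcp_pos: [0.3786, -0.2974, 0.0451]
orientation: [0.0, -0.38, 0.925, -0.0]
wrist_force: [-0.7, 0.4, -0.5]
finger_gap: 0.0229
grip_force: 39.4
```

Call:
step_arm:
  moves:
    - [[0,0,0],[0,0,0.1],18]
    - [[0,0,0],[0,0,0.2],18]
    - [[0,0,0],[0,0,0.3],18]
    - [[0,0,0],[0,0,0.4],18]
    - [[0,0,0],[0,0,0.5],18]
    - [[0,0,0],[0,0,0.6],18]
    - [[0,0,0],[0,0,0.7],18]
    - [[0,0,0],[0,0,0.8],18]

```text
clock: 6.53
tcp_pos: [0.3787, -0.2971, 0.045]
orientation: [0.0, 0.01, 1.0, -0.0]
wrist_force: [-0.5, -0.3, -0.4]
finger_gap: 0.0229
grip_force: 39.4
```

Call:
step_arm:
  moves:
    - [[0,0,0],[0,0,0.1],18]
    - [[0,0,0],[0,0,0.2],18]
    - [[0,0,0],[0,0,0.3],18]
    - [[0,0,0],[0,0,0.4],18]
    - [[0,0,0],[0,0,0.414],18]
    - [[0,0,0],[0,0,0.414],18]

```text
clock: 7.03
tcp_pos: [0.3787, -0.2971, 0.0449]
orientation: [0.0, 0.211, 0.977, -0.0]
wrist_force: [-0.6, -1.3, -0.2]
finger_gap: 0.0229
grip_force: 39.4
```

Run:
```python
from h import *
state()
P=dict(imaging.camera_params("wrist")); P["pose"]=np.array([[0.961,0.265,0.078,0.423],[-0.276,0.924,0.265,-0.19],[-0.002,-0.276,0.961,0.302],[0,0,0,1]])
print("w1 bolts",plane("wrist",[[479,262],[545,41]],.048,P).round(4).tolist())
f=np.array([np.cos(np.radians(-24.5)),np.sin(np.radians(-24.5))]);g=np.array([.534,-.3685])-f*.170
to(*g,.006,155.5)
im=imaging.read_camera("top"); save("t2",im); cv2.imwrite("pics/t2c.png",cv2.resize(im[140:260,270:420,::-1],None,fx=5,fy=5,interpolation=cv2.INTER_CUBIC)[:600,:750])
```

```text
{'clock': 7.0333, 'tcp_pos': [0.3787, -0.2971, 0.0449], 'orientation': [0.0003, 0.2115, 0.9774, -0.0001], 'wrist_force': [-0.5966, -1.334, -0.2378], 'finger_gap': 0.0229, 'grip_force': 39.4339, 'joint_pos': [-0.8323, 0.2783, -0.4949, 0.7971, 0.0001, -0.4062]}
w1 bolts [[0.5398, -0.3707, 0.048], [0.6232, -0.1801, 0.048]]
shift [-0.9, -0.6, 38.9] turn [-0.0, 0.001, 0.001]
```

View pics/t2c.png

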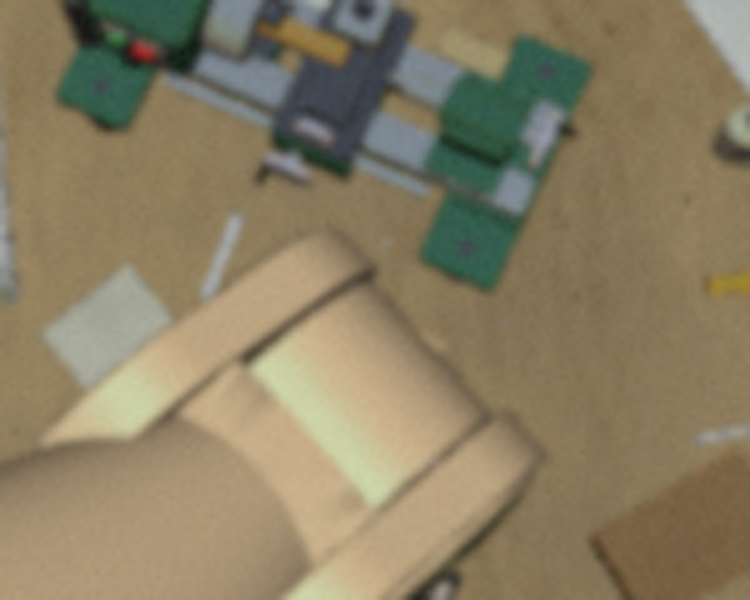

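The tip is seen peeking out at about (435,340), pointing at the front-right lug (bolt 467,246). It is lined up within 1 mm laterally, so I'll lower onto the bench.

Call:
step_arm:
  moves:
    - [[0,0,15],[0,0,0],18]
    - [[0,0,28],[0,0,0],18]
    - [[0,0,34],[0,0,0],18]
    - [[0,0,37],[0,0,0],18]
    - [[0,0,38],[0,0,0],18]
    - [[0,0,38.5],[0,0,0],18]
    - [[0,0,38.5],[0,0,0],18]

```text
clock: 7.67
tcp_pos: [0.3789, -0.2972, 0.0064]
orientation: [0.0, 0.212, 0.977, -0.0]
wrist_force: [-0.3, 0.8, -0.9]
finger_gap: 0.0227
grip_force: 39.4
```

Run:
```python
from h import *
b=cv2.imread("pics/side0.png"); g=cv2.cvtColor(b,cv2.COLOR_BGR2GRAY)
print("rows 202..218, cols 312..331"); print(g[200:216,314:328])
f=np.array([np.cos(np.radians(-24.5)),np.sin(np.radians(-24.5))]); F=np.array([.535,-.3685])
a=np.linspace(0,2*np.pi,73); rim=lambda h:np.c_[F+.0125*np.c_[np.cos(a),np.sin(a)],np.full(73,h)]
for h in (0,5,9,13,17):
    p=proj("side",rim(h*1e-3)); i=p[:,1].argmax(); print(h,"lowest",p[i].round(2),"cols",p[:,0].min().round(1),p[:,0].max().round(1))
print("bolt",proj("side",np.r_[F,.048]).round(1))
```

```text
rows 202..218, cols 312..331
[[ 93  92  94  95  96  93  95  91  85  82  72  68  66  59]
 [ 79  83  90  95  95  88  85  75  69  65  62  57  56  56]
 [ 63  70  78  82  79  73  67  62  59  53  58  59  66  76]
 [ 50  58  61  66  62  57  54  55  57  55  67  94 119 123]
 [ 60  55  60  58  53  56  55  59  81 101 116 132 144 147]
 [107  81  58  58  66  75  80  94 117 129 119 140 148 145]
 [134 108  68  71 107 126 127 138 141 121  90 120 142 144]
 [135 102  58  63 105 129 130 130 120  86  51  94 134 145]
 [131  89  36  40  61  80  80  81  68  47  31  72 121 143]
 [140 101  37  27  30  36  37  39  30  27  27  71 120 141]
 [145 123  63  25  23  25  27  25  26  33  51  92 133 145]
 [152 141 113  78  50  49  48  47  57  74  99 129 145 149]
 [154 152 144 130 118 116 113 115 113 125 136 147 151 147]
 [157 156 154 152 150 148 151 147 145 145 147 146 144 147]
 [150 156 157 157 156 152 151 153 152 150 150 148 149 147]
 [150 151 152 154 156 155 154 152 152 153 156 155 155 154]]
0 lowest [320.52 217.14] cols 315.6 326.1
5 lowest [320.47 215.26] cols 315.5 326.1
9 lowest [320.44 213.74] cols 315.5 326.1
13 lowest [320.4  212.23] cols 315.4 326.0
17 lowest [320.36 210.71] cols 315.4 326.0
bolt [[320.4 196.4]]
```

The side picture puts the pad's underside at about 15 mm, ±2 mm, so contact is expected after roughly 100–128 mm of advance. I'll go the first part faster and watch the force.

Call:
step_arm:
  moves:
    - [[-5,0,0.3],[0,0,0],18]
    - [[-12,0,0.3],[0,0,0],18]
    - [[-20,0,0.3],[0,0,0],18]
    - [[-28,0,0.3],[0,0,0],18]
    - [[-36,0,0.3],[0,0,0],18]
    - [[-44,0,0.3],[0,0,0],18]
    - [[-48,0,0.3],[0,0,0],18]
    - [[-50,0,0.3],[0,0,0],18]

```text
clock: 8.33
tcp_pos: [0.4246, -0.318, 0.006]
orientation: [-0.0, 0.212, 0.977, -0.0]
wrist_force: [-6.3, 1.8, 9.9]
finger_gap: 0.0233
grip_force: 40.6
```

Call:
step_arm:
  moves:
    - [[-2,0,0],[0,0,0],18]
    - [[-4,0,0],[0,0,0],18]
    - [[-6,0,0],[0,0,0],18]
    - [[-8,0,0],[0,0,0],18]
    - [[-10,0,0],[0,0,0],18]
    - [[-12,0,0],[0,0,0],18]
    - [[-14,0,0],[0,0,0],18]
    - [[-15,0,0],[0,0,0],18]

```text
clock: 9.0
tcp_pos: [0.4376, -0.3238, 0.0061]
orientation: [-0.0, 0.212, 0.977, -0.0]
wrist_force: [-3.5, 1.3, 7.5]
finger_gap: 0.0228
grip_force: 40.3
```

Call:
step_arm:
  moves:
    - [[-1,0,-0.7],[0,0,0],18]
    - [[-3,0,-0.7],[0,0,0],18]
    - [[-5,0,-0.7],[0,0,0],18]
    - [[-7,0,-0.7],[0,0,0],18]
    - [[-8,0,-0.7],[0,0,0],18]
    - [[-9,0,-0.7],[0,0,0],18]
    - [[-10,0,-0.7],[0,0,0],18]
    - [[-10,0,-0.7],[0,0,0],18]

```text
clock: 9.67
tcp_pos: [0.447, -0.3281, 0.0063]
orientation: [0.0, 0.212, 0.977, 0.0]
wrist_force: [0.4, -0.1, -0.0]
finger_gap: 0.0232
grip_force: 39.4
```

Call:
step_arm:
  moves:
    - [[-1,0,0],[0,0,0],18]
    - [[-2,0,0],[0,0,0],18]
    - [[-3,0,0],[0,0,0],18]
    - [[-4,0,0],[0,0,0],18]
    - [[-5,0,0],[0,0,0],18]
    - [[-6,0,0],[0,0,0],18]

```text
clock: 10.17
tcp_pos: [0.4524, -0.3305, 0.0064]
orientation: [0.0, 0.212, 0.977, 0.0]
wrist_force: [0.4, -0.8, -0.9]
finger_gap: 0.0232
grip_force: 39.4
```

Call:
step_arm:
  moves:
    - [[-0.7,0,0],[0,0,0],18]
    - [[-1.4,0,0],[0,0,0],18]
    - [[-2.1,0,0],[0,0,0],18]
    - [[-2.8,0,0],[0,0,0],18]
    - [[-3.5,0,0],[0,0,0],18]
    - [[-4,0,0],[0,0,0],18]

```text
clock: 10.67
tcp_pos: [0.456, -0.3322, 0.0064]
orientation: [0.0, 0.212, 0.977, 0.0]
wrist_force: [-1.2, 0.4, -0.5]
finger_gap: 0.0233
grip_force: 39.4
```

Call:
step_arm:
  moves:
    - [[-0.5,0,0],[0,0,0],18]
    - [[-1,0,0],[0,0,0],18]
    - [[-1.5,0,0],[0,0,0],18]
    - [[-2,0,0],[0,0,0],18]
    - [[-2.5,0,0],[0,0,0],18]
    - [[-3,0,0],[0,0,0],18]

```text
clock: 11.17
tcp_pos: [0.4587, -0.3334, 0.0064]
orientation: [0.0, 0.212, 0.977, 0.0]
wrist_force: [0.2, 0.3, -0.1]
finger_gap: 0.0232
grip_force: 39.4
```

Call:
step_arm:
  moves:
    - [[-0.5,0,0],[0,0,0],18]
    - [[-1,0,0],[0,0,0],18]
    - [[-1.5,0,0],[0,0,0],18]
    - [[-2,0,0],[0,0,0],18]
    - [[-2.5,0,0],[0,0,0],18]
    - [[-3,0,0],[0,0,0],18]

```text
clock: 11.67
tcp_pos: [0.4614, -0.3346, 0.0064]
orientation: [0.0, 0.212, 0.977, 0.0]
wrist_force: [0.3, 0.5, -0.4]
finger_gap: 0.0229
grip_force: 39.4
```

Call:
step_arm:
  moves:
    - [[-0.5,0,0],[0,0,0],18]
    - [[-1,0,0],[0,0,0],18]
    - [[-1.5,0,0],[0,0,0],18]
    - [[-2,0,0],[0,0,0],18]
    - [[-2.5,0,0],[0,0,0],18]
    - [[-3,0,0],[0,0,0],18]

```text
clock: 12.17
tcp_pos: [0.4642, -0.3359, 0.0064]
orientation: [0.0, 0.212, 0.977, 0.0]
wrist_force: [0.2, -1.0, -0.5]
finger_gap: 0.0229
grip_force: 39.4
```

Call:
step_arm:
  moves:
    - [[-0.5,0,0],[0,0,0],18]
    - [[-1,0,0],[0,0,0],18]
    - [[-1.5,0,0],[0,0,0],18]
    - [[-2,0,0],[0,0,0],18]
    - [[-2.5,0,0],[0,0,0],18]
    - [[-3,0,0],[0,0,0],18]

```text
clock: 12.67
tcp_pos: [0.4669, -0.3371, 0.0064]
orientation: [0.0, 0.212, 0.977, 0.0]
wrist_force: [0.6, -0.3, -0.1]
finger_gap: 0.023
grip_force: 39.4
```

Call:
step_arm:
  moves:
    - [[-0.5,0,0],[0,0,0],18]
    - [[-1,0,0],[0,0,0],18]
    - [[-1.5,0,0],[0,0,0],18]
    - [[-2,0,0],[0,0,0],18]
    - [[-2.5,0,0],[0,0,0],18]
    - [[-3,0,0],[0,0,0],18]

```text
clock: 13.17
tcp_pos: [0.4696, -0.3384, 0.0064]
orientation: [0.0, 0.212, 0.977, 0.0]
wrist_force: [0.7, -0.8, -0.8]
finger_gap: 0.0231
grip_force: 39.4
```

Call:
step_arm:
  moves:
    - [[-0.5,0,0],[0,0,0],18]
    - [[-1,0,0],[0,0,0],18]
    - [[-1.5,0,0],[0,0,0],18]
    - [[-2,0,0],[0,0,0],18]
    - [[-2.5,0,0],[0,0,0],18]
    - [[-3,0,0],[0,0,0],18]

```text
clock: 13.67
tcp_pos: [0.4724, -0.3396, 0.0064]
orientation: [0.0, 0.212, 0.977, 0.0]
wrist_force: [-0.9, -0.1, -0.5]
finger_gap: 0.0233
grip_force: 39.4
```

Call:
step_arm:
  moves:
    - [[-0.5,0,0],[0,0,0],18]
    - [[-1,0,0],[0,0,0],18]
    - [[-1.5,0,0],[0,0,0],18]
    - [[-2,0,0],[0,0,0],18]
    - [[-2.5,0,0],[0,0,0],18]
    - [[-3,0,0],[0,0,0],18]

```text
clock: 14.17
tcp_pos: [0.4751, -0.3409, 0.0064]
orientation: [0.0, 0.212, 0.977, 0.0]
wrist_force: [0.1, -0.2, -1.0]
finger_gap: 0.0231
grip_force: 39.4
```

Call:
step_arm:
  moves:
    - [[-0.5,0,0],[0,0,0],18]
    - [[-1,0,0],[0,0,0],18]
    - [[-1.5,0,0],[0,0,0],18]
    - [[-2,0,0],[0,0,0],18]
    - [[-2.5,0,0],[0,0,0],18]

```text
clock: 14.58
tcp_pos: [0.4772, -0.3418, 0.0063]
orientation: [-0.0, 0.212, 0.977, 0.0]
wrist_force: [-0.1, -0.9, -0.5]
finger_gap: 0.0232
grip_force: 39.4
```

Call:
step_arm:
  moves:
    - [[-0.5,0,0],[0,0,0],18]
    - [[-1,0,0],[0,0,0],18]
    - [[-1.5,0,0],[0,0,0],18]
    - [[-2,0,0],[0,0,0],18]
    - [[-2.5,0,0],[0,0,0],18]

```text
clock: 15.0
tcp_pos: [0.4791, -0.3425, 0.0061]
orientation: [-0.001, 0.212, 0.977, 0.0]
wrist_force: [-2.8, 1.9, -0.9]
finger_gap: 0.0228
grip_force: 39.3
```

Call:
step_arm:
  moves:
    - [[-0.2,0,0.3],[0,0,0],18]
    - [[-0.5,0,0.3],[0,0,0],18]
    - [[-0.7,0,0.3],[0,0,0],18]
    - [[-0.7,0,0.3],[0,0,0],18]

```text
clock: 15.33
tcp_pos: [0.4793, -0.3426, 0.0061]
orientation: [-0.001, 0.212, 0.977, 0.0]
wrist_force: [-4.6, 2.9, 2.5]
finger_gap: 0.0233
grip_force: 39.8
```

Call:
step_arm:
  moves:
    - [[-0.2,0,-0.1],[0,0,0],18]
    - [[-0.5,0,-0.1],[0,0,0],18]
    - [[-0.7,0,-0.1],[0,0,0],18]
    - [[-0.7,0,-0.1],[0,0,0],18]

```text
clock: 15.67
tcp_pos: [0.4795, -0.3427, 0.0061]
orientation: [-0.001, 0.212, 0.977, 0.0]
wrist_force: [-5.6, 2.5, 3.2]
finger_gap: 0.0227
grip_force: 39.9
```

Call:
step_arm:
  moves:
    - [[-0.3,0,-0.2],[0,0,0],18]
    - [[-0.7,0,-0.2],[0,0,0],18]
    - [[-1,0,-0.2],[0,0,0],18]
    - [[-1,0,-0.2],[0,0,0],18]

```text
clock: 16.0
tcp_pos: [0.4798, -0.3428, 0.0061]
orientation: [-0.002, 0.212, 0.977, 0.001]
wrist_force: [-7.6, 3.2, 3.9]
finger_gap: 0.0231
grip_force: 39.9
```

Call:
step_arm:
  moves:
    - [[-0.3,0,-0.3],[0,0,0],18]
    - [[-0.6,0,-0.5],[0,0,0],18]
    - [[-0.6,0,-0.5],[0,0,0],18]
    - [[-0.6,0,-0.5],[0,0,0],18]

```text
clock: 16.33
tcp_pos: [0.4801, -0.3429, 0.0061]
orientation: [-0.002, 0.212, 0.977, 0.001]
wrist_force: [-6.9, 2.9, 1.3]
finger_gap: 0.0231
grip_force: 39.5
```

Call:
step_arm:
  moves:
    - [[-0.3,0,-0.1],[0,0,0],18]
    - [[-0.6,0,-0.1],[0,0,0],18]
    - [[-0.8,0,-0.1],[0,0,0],18]
    - [[-0.8,0,-0.1],[0,0,0],18]

```text
clock: 16.67
tcp_pos: [0.4801, -0.3429, 0.0061]
orientation: [-0.003, 0.213, 0.977, 0.001]
wrist_force: [-8.6, 3.0, 2.6]
finger_gap: 0.0233
grip_force: 39.7
```

Call:
step_arm:
  moves:
    - [[-0.3,0,-0.1],[0,0,0],18]
    - [[-0.6,0,-0.2],[0,0,0],18]
    - [[-0.6,0,-0.2],[0,0,0],18]
    - [[-0.6,0,-0.2],[0,0,0],18]

```text
clock: 17.0
tcp_pos: [0.4803, -0.3429, 0.0061]
orientation: [-0.003, 0.213, 0.977, 0.001]
wrist_force: [-9.7, 3.4, 1.6]
finger_gap: 0.0234
grip_force: 39.6
```

About 10 N of push has been reached, so I'll open the fingers.

Call:
step_arm:
  moves:
    - [[0,0,0],[0,0,0],28]
    - [[0,0,0],[0,0,0],36]
    - [[0,0,-1],[0,0,0],46]
    - [[0,0,-2],[0,0,0],46]
    - [[0,0,-2],[0,0,0],46]

```text
clock: 17.42
tcp_pos: [0.4844, -0.3453, 0.0098]
orientation: [0.001, 0.212, 0.977, -0.0]
wrist_force: [-0.1, -0.0, -0.4]
finger_gap: 0.0462
grip_force: 0.0
```

Run:
```python
from h import *
s=state(); im=imaging.read_camera("wrist"); save("w3",im)
to(.535,-.3685,.12,155.5)
```

```text
{'clock': 17.4167, 'tcp_pos': [0.4844, -0.3453, 0.0098], 'orientation': [0.0009, 0.2122, 0.9772, -0.0004], 'wrist_force': [-0.1287, -0.0292, -0.4152], 'finger_gap': 0.0462, 'grip_force': 0.0, 'joint_pos': [-0.7543, 0.5032, -0.2422, 0.8235, 0.0003, -0.3267]}
shift [-56.0, -0.2, -110.2] turn [-0.0, 0.002, -0.0]
```

View pics/w3.png

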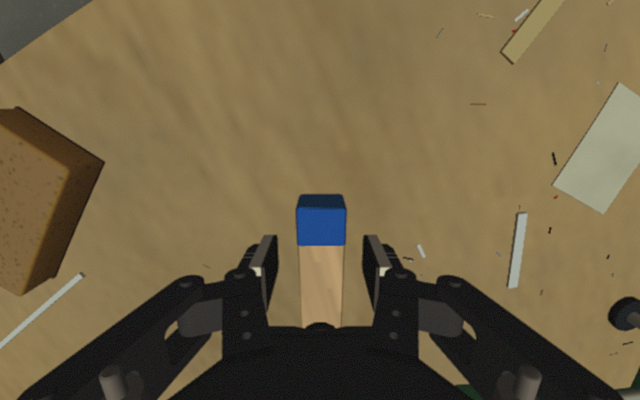

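The wedge stays put, lying centred between the open pads with its blue end at (322,220). I'll check the jam with a push from behind using shut fingers.

Call:
step_arm:
  moves:
    - [[0,0,-25],[0,0,0],46]
    - [[0,0,-45],[0,0,0],40]
    - [[30,0,-45],[0,0,0],20]
    - [[55,0,-45],[0,0,0],0]
    - [[55,0,-45],[0,0,0],0]
    - [[55,0,-30],[0,0,0],0]
    - [[55,0,-10],[0,0,0],0]
    - [[55,0,-3],[0,0,0],0]

```text
clock: 18.13
tcp_pos: [0.4331, -0.3214, 0.0106]
orientation: [-0.001, 0.212, 0.977, 0.0]
wrist_force: [-0.2, 0.5, 0.0]
finger_gap: -0.0002
grip_force: 0.0
```

Call:
step_arm:
  moves:
    - [[-2,0,0],[0,0,0],0]
    - [[-4,0,0],[0,0,0],0]
    - [[-5,0,0],[0,0,0],0]
    - [[-6,0,0],[0,0,0],0]
    - [[-7,0,0],[0,0,0],0]
    - [[-8,0,0],[0,0,0],0]

```text
clock: 18.63
tcp_pos: [0.4414, -0.3257, 0.0128]
orientation: [0.001, 0.212, 0.977, -0.0]
wrist_force: [0.0, 0.5, 0.6]
finger_gap: -0.0001
grip_force: 0.0
```

Call:
step_arm:
  moves:
    - [[-0.5,0,0],[0,0,0],0]
    - [[-1,0,0],[0,0,0],0]
    - [[-1.5,0,0],[0,0,0],0]
    - [[-2,0,0],[0,0,0],0]
    - [[-2.5,0,0],[0,0,0],0]
    - [[-3,0,0],[0,0,0],0]

```text
clock: 19.13
tcp_pos: [0.4436, -0.3265, 0.0122]
orientation: [0.0, 0.212, 0.977, 0.0]
wrist_force: [-0.1, 0.2, 0.1]
finger_gap: 0.0
grip_force: 0.0
```

Call:
step_arm:
  moves:
    - [[-0.5,0,0],[0,0,0],0]
    - [[-1,0,0],[0,0,0],0]
    - [[-1.5,0,0],[0,0,0],0]
    - [[-2,0,0],[0,0,0],0]

```text
clock: 19.47
tcp_pos: [0.4454, -0.3273, 0.0122]
orientation: [0.0, 0.212, 0.977, 0.0]
wrist_force: [0.2, -0.5, -0.1]
finger_gap: -0.0
grip_force: 0.0
```

Call:
step_arm:
  moves:
    - [[-0.5,0,0],[0,0,0],0]
    - [[-1,0,0],[0,0,0],0]
    - [[-1.5,0,0],[0,0,0],0]
    - [[-2,0,0],[0,0,0],0]

```text
clock: 19.8
tcp_pos: [0.4472, -0.3282, 0.0122]
orientation: [0.0, 0.212, 0.977, 0.0]
wrist_force: [-0.3, -0.1, -0.6]
finger_gap: 0.0002
grip_force: 0.0
```

Call:
step_arm:
  moves:
    - [[-0.5,0,0],[0,0,0],0]
    - [[-1,0,0],[0,0,0],0]
    - [[-1.5,0,0],[0,0,0],0]
    - [[-2,0,0],[0,0,0],0]

```text
clock: 20.13
tcp_pos: [0.4481, -0.3285, 0.0121]
orientation: [-0.001, 0.212, 0.977, 0.0]
wrist_force: [-4.4, 2.1, 3.8]
finger_gap: 0.0002
grip_force: 2.3
```

Call:
step_arm:
  moves:
    - [[-0.3,0,0],[0,0,0],0]
    - [[-0.6,0,0],[0,0,0],0]
    - [[-0.9,0,0],[0,0,0],0]
    - [[-0.9,0,0],[0,0,0],0]

```text
clock: 20.47
tcp_pos: [0.4482, -0.3285, 0.012]
orientation: [-0.002, 0.212, 0.977, 0.0]
wrist_force: [-6.2, 1.3, 6.3]
finger_gap: -0.0002
grip_force: 3.3
```

Call:
step_arm:
  moves:
    - [[-0.2,0,-0.7],[0,0,0],0]
    - [[-0.5,0,-1.2],[0,0,0],0]
    - [[-0.8,0,-1.2],[0,0,0],0]
    - [[-0.8,0,-1.2],[0,0,0],0]

```text
clock: 20.8
tcp_pos: [0.4484, -0.3282, 0.0123]
orientation: [-0.002, 0.212, 0.977, 0.001]
wrist_force: [-5.4, 1.9, -0.3]
finger_gap: 0.0001
grip_force: 3.2
```

Call:
step_arm:
  moves:
    - [[-0.3,0,0],[0,0,0],0]
    - [[-0.6,0,0],[0,0,0],0]
    - [[-0.9,0,0],[0,0,0],0]
    - [[-1.1,0,0],[0,0,0],0]
    - [[-1.1,0,0],[0,0,0],0]

```text
clock: 21.22
tcp_pos: [0.4485, -0.3282, 0.0122]
orientation: [-0.003, 0.213, 0.977, 0.001]
wrist_force: [-8.1, 2.9, 1.3]
finger_gap: -0.0
grip_force: 4.5
```

Call:
step_arm:
  moves:
    - [[-0.3,0,-0.1],[0,0,0],0]
    - [[-0.5,0,-0.2],[0,0,0],0]
    - [[-0.5,0,-0.2],[0,0,0],0]

```text
clock: 21.47
tcp_pos: [0.4485, -0.3282, 0.0122]
orientation: [-0.004, 0.213, 0.977, 0.001]
wrist_force: [-10.3, 2.4, 0.8]
finger_gap: -0.0002
grip_force: 4.9
```

The wedge holds against 10 N without moving. Next: back off and go over the lug.

Call:
step_arm:
  moves:
    - [[6,0,0],[0,0,0],0]
    - [[14,0,0],[0,0,0],0]
    - [[18,0,-10],[0,0,0],0]
    - [[18,0,-45],[0,0,0],0]
    - [[18,0,-80],[0,0,0],0]
    - [[18,0,-80],[0,0,0],0]
    - [[18,0,-80],[0,0,0],0]

```text
clock: 22.05
tcp_pos: [0.4377, -0.3248, 0.0973]
orientation: [0.003, 0.212, 0.977, -0.002]
wrist_force: [-0.0, 0.1, -0.6]
finger_gap: 0.0
grip_force: 0.0
```

Run:
```python
from h import *
state(); to(.5305,-.3664,.09,155.5)
im=imaging.read_camera("top"); cv2.imwrite("pics/t3c.png",cv2.resize(im[140:260,290:440,::-1],None,fx=5,fy=5,interpolation=cv2.INTER_CUBIC))
```

```text
{'clock': 22.05, 'tcp_pos': [0.4377, -0.3248, 0.0973], 'orientation': [0.0034, 0.2122, 0.9772, -0.002], 'wrist_force': [-0.0251, 0.1249, -0.6437], 'finger_gap': 0.0, 'grip_force': 0.0, 'joint_pos': [-0.786, 0.3274, -0.275, 0.9605, 0.0004, -0.3582]}
shift [-101.6, 0.7, 8.0] turn [-0.002, 0.008, -0.0]
```

Call:
step_arm:
  moves:
    - [[-30,0,0],[0,0,0],0]
    - [[-60,0,0],[0,0,0],0]
    - [[-90,1,0],[0,0.004,0],0]
    - [[-101,1,8],[0,0.008,0],0]
    - [[-101,1,20],[0,0.008,0],0]
    - [[-101,1,30],[0,0.008,0],0]
    - [[-101,1,36],[0,0.008,0],0]
    - [[-101,1,36],[0,0.008,0],0]

```text
clock: 22.77
tcp_pos: [0.526, -0.3622, 0.0548]
orientation: [-0.006, 0.212, 0.977, 0.002]
wrist_force: [-0.6, 0.8, -0.7]
finger_gap: -0.0
grip_force: 0.0
```

Run:
```python
from h import *
state(); im=imaging.read_camera("side"); cv2.imwrite("pics/s4.png",cv2.resize(im[130:270,230:430,::-1],None,fx=4,fy=4,interpolation=cv2.INTER_CUBIC))
```

```text
{'clock': 22.7667, 'tcp_pos': [0.526, -0.3622, 0.0548], 'orientation': [-0.0062, 0.2123, 0.9772, 0.0022], 'wrist_force': [-0.5827, 0.7621, -0.7315], 'finger_gap': -0.0, 'grip_force': 0.0, 'joint_pos': [-0.7276, 0.5436, -0.0462, 0.994, -0.0022, -0.2997]}
```

View pics/s4.png

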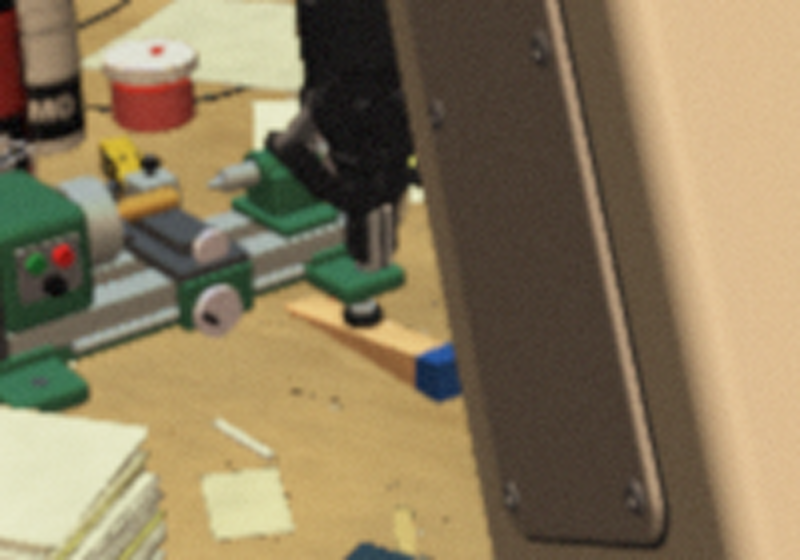

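The wedge lies under the foot pad (362,315) and the shut fingers stand above the lug (370,265). Small centring shift, then press.

Call:
step_arm:
  moves:
    - [[0,0,0],[0,0,0],0]
    - [[0,0,0],[0,0,0],0]
    - [[0,0,0],[0,0,0],0]

```text
clock: 23.07
tcp_pos: [0.5282, -0.3642, 0.0586]
orientation: [-0.003, 0.212, 0.977, 0.001]
wrist_force: [-0.3, -0.4, -0.2]
finger_gap: -0.0
grip_force: 0.0
```

Run:
```python
from h import *
state(); to(.5305,-.3664,.05,155.5)
```

```text
{'clock': 23.0667, 'tcp_pos': [0.5282, -0.3642, 0.0586], 'orientation': [-0.0032, 0.2124, 0.9772, 0.0005], 'wrist_force': [-0.3351, -0.3529, -0.2305], 'finger_gap': -0.0, 'grip_force': 0.0, 'joint_pos': [-0.7277, 0.5403, -0.0416, 0.995, -0.0023, -0.2997]}
shift [-3.1, -1.0, 8.5] turn [-0.0, -0.006, -0.0]
```

Call:
step_arm:
  moves:
    - [[-2,-1,2],[0,-0.003,0],0]
    - [[-3,-1,4],[0,-0.006,0],0]
    - [[-3,-1,6],[0,-0.006,0],0]
    - [[-3,-1,7.5],[0,-0.006,0],0]
    - [[-3,-1,8.5],[0,-0.006,0],0]
    - [[-3,-1,9],[0,-0.006,0],0]
    - [[-3,-1,9],[0,-0.006,0],0]

```text
clock: 23.65
tcp_pos: [0.5301, -0.3658, 0.0483]
orientation: [-0.001, 0.212, 0.977, 0.0]
wrist_force: [-0.0, -0.1, -0.6]
finger_gap: 0.0001
grip_force: 0.0
```

Call:
step_arm:
  moves:
    - [[0,0,0.3],[0,0,0],0]
    - [[0,0,0.6],[0,0,0],0]
    - [[0,0,0.9],[0,0,0],0]
    - [[0,0,1.2],[0,0,0],0]

```text
clock: 23.98
tcp_pos: [0.5303, -0.366, 0.048]
orientation: [-0.001, 0.212, 0.977, 0.0]
wrist_force: [-1.8, 1.8, 6.6]
finger_gap: -0.0002
grip_force: 3.3
```

Call:
step_arm:
  moves:
    - [[0,0,0.3],[0,0,0],0]
    - [[0,0,0.5],[0,0,0],0]
    - [[0,0,0.5],[0,0,0],0]
    - [[0,0,0.5],[0,0,0],0]
    - [[0,0,0.5],[0,0,0],0]
    - [[0,0,0.5],[0,0,0],0]

```text
clock: 24.48
tcp_pos: [0.5302, -0.366, 0.048]
orientation: [-0.001, 0.212, 0.977, 0.0]
wrist_force: [-2.6, 1.2, 6.6]
finger_gap: 0.0001
grip_force: 3.6
```

Call:
step_arm:
  moves:
    - [[0,0,0.3],[0,0,0],0]
    - [[0,0,0.7],[0,0,0],0]
    - [[0,0,0.7],[0,0,0],0]
    - [[0,0,0.7],[0,0,0],0]
    - [[0,0,0.7],[0,0,0],0]
    - [[0,0,0.7],[0,0,0],0]

```text
clock: 24.98
tcp_pos: [0.5303, -0.3661, 0.048]
orientation: [-0.0, 0.212, 0.977, -0.0]
wrist_force: [-3.1, 2.9, 10.5]
finger_gap: -0.0004
grip_force: 5.4
```

10.5 N pressed and the height is unchanged, so the lathe does not rock. Lift off.

Call:
step_arm:
  moves:
    - [[0,0,0],[0,0,0],0]
    - [[0,0,0],[0,0,0],0]
    - [[0,0,-2],[0,0,0],0]
    - [[0,0,-8],[0,0,0],0]
    - [[0,0,-30],[0,0,0],0]
    - [[0,0,-60],[0,0,0],0]
    - [[20,0,-90],[0,0,0],0]
    - [[20,0,-90],[0,0,0],0]

```text
clock: 25.65
tcp_pos: [0.5129, -0.3589, 0.1427]
orientation: [0.002, 0.212, 0.977, -0.002]
wrist_force: [-0.9, 0.0, 1.2]
finger_gap: 0.0
grip_force: 0.0
```

Call:
step_arm:
  moves:
    - [[40,0,0],[0,0,0],0]
    - [[70,0,0],[0,0,0],0]
    - [[70,0,0],[0,0,0],0]
    - [[70,0,0],[0,0,0],0]
    - [[70,0,0],[0,0,0],0]

```text
clock: 26.07
tcp_pos: [0.4491, -0.3294, 0.1368]
orientation: [-0.0, 0.212, 0.977, -0.0]
wrist_force: [0.5, -0.4, 0.5]
finger_gap: 0.0003
grip_force: 0.0
```

Run:
```python
from h import *
state(); print(env.hand_in())
```

```text
{'clock': 26.0667, 'tcp_pos': [0.4491, -0.3294, 0.1368], 'orientation': [-0.0001, 0.2124, 0.9772, -0.0002], 'wrist_force': [0.5132, -0.3902, 0.4996], 'finger_gap': 0.0003, 'grip_force': 0.0, 'joint_pos': [-0.7767, 0.3241, -0.1751, 1.0716, -0.0005, -0.3486]}
the job is handed in; nothing more can be done
None
```

I handed the job in at 26 s, but the hand-in returned no verdict: the wedge is jammed under the short foot at about 10 N of push, the lug took 10.5 N without measurable rocking, and the arm is clear.

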